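# Seal the wood sample in its flip-cap tube

## Robot

A 6-joint arm with a two-finger parallel gripper is mounted at the origin on the work surface. World frame = base frame: x ahead of the robot, y to its left, z up, the work surface at z = 0. Lengths are in m, angles in rad, forces in N, time in s.
With the tool pointing down it reaches from about 0.35 to 0.925 m from the base axis. Payload 6.4 kg.
Tool frame: the origin (TCP) lies between the finger pads; the fingertips stand ahead of it and the grasp point (between the pads) lies 8 mm behind it (r.finger_overhang is the z of the fingertips in the tool frame, in m); z points along the fingers, y is the line along which they close (so a half turn about z gives the same grasp; the last joint's range is limited). The gripper opens to 94 mm and grips with 3 to 60 N. Pads are 16 mm wide; open, the fingers measure 119 mm over their backs; the gripper's body (75 mm by 177 mm) begins 78 mm behind the grasp point.
Start: joints at [0.957, 0.245, 1.558, -0, 1.339, -0.174], TCP at [0.277, 0.588, 0.216] pointing down, gripper open.
Joint ranges: [-3.13, 3.13], [-1.02, 2.26], [0.13, 2.54], [-0.95, 4.09], [0.21, 2.88], [-2.74, 2.74]. Speed limits (rad/s): [2.57, 2.57, 3.14, 3.14, 3.14, 3.14].

## Interface

Orientations are given as a rotation vector (axis times angle).
In Python, from plant import status, snapshot, camera_model, r gives the robot as it stands. The module is installed in compiled form; this text tells all that it offers.
- The arm moves only by the shell command python3 -m jog 'ROWS' [FORCE]. ROWS is JSON, a list of rows, each a list of 5 numbers: the closure, from -1 (fully open) to 1 (shut), then the shift along the tool's x, y, z in m, then the turn about the tool's z in rad. A call has exactly 5 rows; each row is the pose to reach, as a shift and turn from the pose commanded when the call began, along the tool's axes at that moment; what a row does not reach only later rows make up. A row lasts 1/12 s, in which the tool goes at most 41.7 mm and 7.16 degrees, less where a joint would pass 70% of its speed; a pose out of reach is approached as far as the arm can. A call with a gripper value outside its range is refused whole. The fingers move at their own pace and stop on an object; FORCE is the grip in N (left out, the last holds). Time passes only in rows, so rows that repeat a pose let the fingers close, or fill a call up. It gives the time, the measured TCP pose, the force, the opening and the grip force at its end, in the units of the state.
- status.read_state(): the state, without advancing time (a new reading comes with each control period).
- snapshot(name): name is "scene" or "top"; returns the picture (400x640x3 uint8, red, green, blue); there is no depth.
- camera_model(name): a dict with "K" (3x3 intrinsics, pixels), "world_to_cam" (4x4, takes a point from world to camera coordinates). Camera axes: x right, y down, z forward; pixel columns grow to the right and rows downward; lengths in m; the calibration is good to about 2 mm. A picture is of the moment at which its call begins. camera_model takes no time and is no camera call.
- r.close_job(): hands the job in; it is judged then, once.
The state is a dict: "time_s": time; "qpos": joint angles; "joint_vel": joint speeds; "effort": joint torques, N m; "position": TCP position; "orientation": TCP orientation; "ft_force": force on the tool from outside, world axes, zero at the start; "wrist_torque": the same for the moment, N m; "gripper_width": finger opening in m; "gripper_force": force on a finger pad.
Only numpy, scipy, OpenCV 4.12 (cv2) and the standard library are available. Lean on these libraries where they do the work, as an engineer would, in place of code of your own. Each camera call takes 0.05 s, during which the arm holds its last target. There are 200 camera calls.

## Task

Flick open the blue-capped tube in the rack, put the dark wood sample from the tray into it and press its cap fully shut again. The orange-capped tube has been left open: press that cap fully shut too, whenever it suits. Leave the green and black caps shut and everything else where it stands.

Things in the scene. Friction and masses are not known exactly. Their poses are not given: they have to be found in the camera images.
- tube_blue: clear blue-capped tube, fixed upright in the rack: 48 mm outside, 44 mm inside diameter, 92 mm tall, floor 4 mm thick. Origin: centre of its underside (8 mm above the bench), z up, x points horizontally towards the cap's hinge. The hinge line is parallel to y through (27, 0, 92) mm. The mouth is at z = 92 mm. The four tubes are alike but for colour; each is turned a little.
- cap_blue (a joint): opening angle of the blue cap, rad: 0 shut, 1.57 upright, at most 2.2 (leaning back); stiff, stays where left (1 N at the tab moves it). Shut, in tube axes: disc of 50 mm diameter on the tube's axis, z 92 to 100 mm, and a thumb tab 12 mm wide (y), 6 mm thick (z 93 to 99 mm) sticking out at -x from the disc's edge (x = -25 mm) to x = -45 mm.
- tube_orange: clear orange-capped tube, fixed upright in the rack: 48 mm outside, 44 mm inside diameter, 92 mm tall, floor 4 mm thick. Origin: centre of its underside (8 mm above the bench), z up, x points horizontally towards the cap's hinge. The hinge line is parallel to y through (27, 0, 92) mm. The mouth is at z = 92 mm. The four tubes are alike but for colour; each is turned a little.
- cap_orange (a joint): opening angle of the orange cap, rad: 0 shut, 1.57 upright, at most 2.2 (leaning back); stiff, stays where left (1 N at the tab moves it). Shut, in tube axes: disc of 50 mm diameter on the tube's axis, z 92 to 100 mm, and a thumb tab 12 mm wide (y), 6 mm thick (z 93 to 99 mm) sticking out at -x from the disc's edge (x = -25 mm) to x = -45 mm.
- tube_green: clear green-capped tube, fixed upright in the rack: 48 mm outside, 44 mm inside diameter, 92 mm tall, floor 4 mm thick. Origin: centre of its underside (8 mm above the bench), z up, x points horizontally towards the cap's hinge. The hinge line is parallel to y through (27, 0, 92) mm. The mouth is at z = 92 mm. The four tubes are alike but for colour; each is turned a little.
- cap_green (a joint): opening angle of the green cap, rad: 0 shut, 1.57 upright, at most 2.2 (leaning back); stiff, stays where left (1 N at the tab moves it). Shut, in tube axes: disc of 50 mm diameter on the tube's axis, z 92 to 100 mm, and a thumb tab 12 mm wide (y), 6 mm thick (z 93 to 99 mm) sticking out at -x from the disc's edge (x = -25 mm) to x = -45 mm.
- tube_black: clear black-capped tube, fixed upright in the rack: 48 mm outside, 44 mm inside diameter, 92 mm tall, floor 4 mm thick. Origin: centre of its underside (8 mm above the bench), z up, x points horizontally towards the cap's hinge. The hinge line is parallel to y through (27, 0, 92) mm. The mouth is at z = 92 mm. The four tubes are alike but for colour; each is turned a little.
- cap_black (a joint): opening angle of the black cap, rad: 0 shut, 1.57 upright, at most 2.2 (leaning back); stiff, stays where left (1 N at the tab moves it). Shut, in tube axes: disc of 50 mm diameter on the tube's axis, z 92 to 100 mm, and a thumb tab 12 mm wide (y), 6 mm thick (z 93 to 99 mm) sticking out at -x from the disc's edge (x = -25 mm) to x = -45 mm.
- tab_blue (a point): middle of the blue cap's thumb tab, 62 mm from the hinge line (x = -35 mm, z = 96 mm in tube axes when shut); x, y, z axes are those of the tube when the cap is shut and turn with the cap
- sample: dark brown wood sample block, 26 (x) x 18 (y) x 18 (z) mm, about 12 g, lying in the tray. Origin: centre of its underside as it lies at the start
- sample_mid (a point): centre of the dark sample block
- offcut_a: light wood offcut, same size as the sample (26 x 18 x 18 mm), in the same tray; bystander. Origin: centre of its underside
- offcut_b: light wood offcut, same size as the sample (26 x 18 x 18 mm), in the same tray; bystander. Origin: centre of its underside
- rack: fixed white plastic rack, 230 (x) x 160 (y) mm: base plate 8 mm thick and a deck of bars whose top is 50 mm above the bench; the four tubes (blue, orange, green, black caps) stand in it two by two in any order, 105 mm apart along its x, 75 mm along its y. Origin: centre of its underside on the bench
- tray: fixed white tray, 230 (x) x 130 (y) x 12 (z) mm, walls and floor 4 mm thick. Origin: centre of its underside on the bench
- slats: stack of wooden slats laid crosswise, 64 x 64 x 32 mm, loose bystander beyond the tray. Origin: centre of its underside
- glue: white glue bottle with red cap, 48 mm diameter, 115 mm tall, loose bystander behind the rack. Origin: centre of its underside
- tin: small tin of varnish with a yellow label, 48 mm diameter, 90 mm tall, loose bystander on the robot's side of the rack. Origin: centre of its underside
- tape: roll of brown tape, 84 mm diameter, 24 mm high, loose bystander on the robot's side of the tray. Origin: centre of its underside
- driver: screwdriver lying on the bench, loose bystander. Origin: centre of its underside, x along it
- mug: blue mug, 76 mm diameter, 85 mm tall, handle at +y, loose bystander. Origin: centre of its underside

How it is judged:
On the way, in this order (a step that is already met when the one before it is completed fails the run):
1. the blue cap is flicked open (at least 1 rad) (value of joint cap_blue above 1 rad), for 0.2 s.
2. the dark sample lies inside the blue-capped tube (horizontal distance between sample_mid and tube_blue below 0.022 m and z of sample_mid in the frame of tube_blue between 0 and 0.06 m), for 0.2 s.
3. the blue cap is pressed shut (value of joint cap_blue below 0.06 rad), for 0.2 s.
At the end, for the whole second after the job is handed in: The dark sample lies at rest inside the blue-capped tube (its centre within 22 mm of the tube's axis and below 60 mm over the tube's underside) and the blue, orange, green and black caps are all shut to within 0.06 rad (all of step 2 and value of joint each of cap_blue, cap_orange, cap_green, cap_black below 0.06 rad and linear speed of sample below 0.02 m/s); the robot touches nothing.
It fails at once if the green or black cap is opened (beyond 0.25 rad) (value of joint any of cap_green, cap_black above 0.25 rad).
It fails at once if a bystander (offcuts, slats, glue, tin, tape, screwdriver, mug) is moved by more than 30 mm (distance of any of offcut_a, offcut_b, slats, glue, tin, tape, driver, mug from where it was at the start of the episode above 0.03 m).
It also fails if it takes over 72 s, if anything falls off the work surface, if the arm or the gripper's body presses on something with over 40 N, if the wrist force passes 120 N, or if a joint passes its speed limit or range.

## Working session

There is one attempt and no reset: what is moved stays moved. The work goes in short steps, Python scripts to look and compute and a shell command to move; the robot and the scene stay as the last step left them, time stands still between calls to the robot, and variables do not carry over. Pictures are saved under pics/ and viewed, at most 10 in all, crops included, and the job is handed in when it is done.

```bash
mkdir -p pics; python3 - <<'E'
from plant import status, snapshot, camera_model, r
import cv2
s=status.read_state(); print(s['time_s'],s['position'],s['orientation'],s['gripper_width'],r.finger_overhang)
for n in('scene','top'):
    cv2.imwrite(f'pics/{n}0.png',snapshot(n)[:,:,::-1]); m=camera_model(n); print(m['K'],m['world_to_cam'])
E
```

```text
0.0 [0.27640546 0.58766167 0.21537039] [-6.85054124e-01 -3.06525945e+00  2.75469198e-03] 0.09400880981973016 0.011
[[448.33764445   0.         323.27591351]
 [  0.         448.33764445 198.99248066]
 [  0.           0.           1.        ]] [[-0.11688099  0.99288822 -0.02262334  0.06657785]
 [ 0.56881962  0.04825257 -0.82104563 -0.25978813]
 [-0.8141149  -0.10883323 -0.57041411  1.66818005]
 [ 0.          0.          0.          1.        ]]
[[421.52598011   0.         323.42660759]
 [  0.         421.52598011 191.44520408]
 [  0.           0.           1.        ]] [[-0.01755766 -0.99977971  0.01150033  0.01385913]
 [-0.98711965  0.01550372 -0.15923075  0.56908747]
 [ 0.15901737 -0.01414793 -0.98717441  1.10199187]
 [ 0.          0.          0.          1.        ]]
```

View pics/scene0.png

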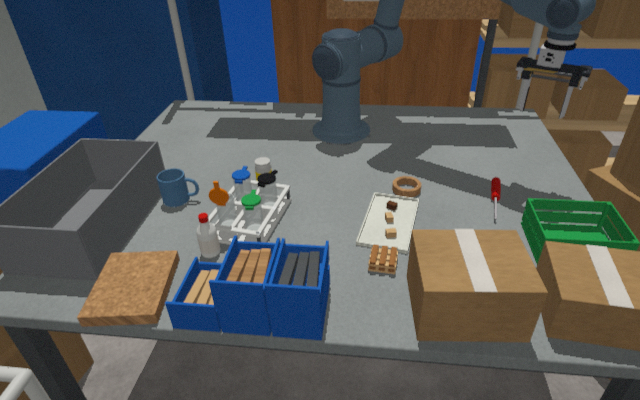

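View pics/top0.png

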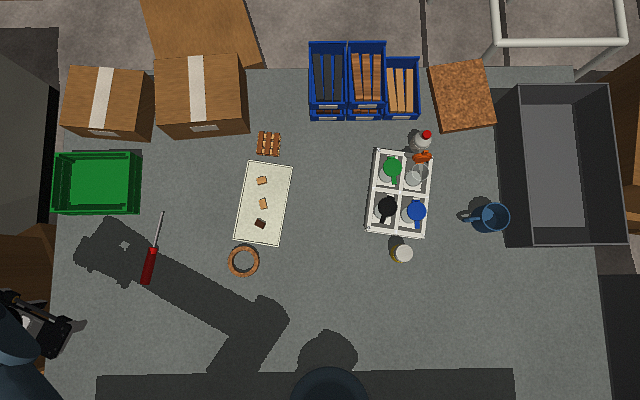

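The top view shows green (392,170), orange open (420,160), black (385,208), blue (415,212) and the sample at about (260,223). I need enlarged crops.

```bash
python3 - <<'E'
import cv2,numpy as np
t=cv2.imread('pics/top0.png');s=cv2.imread('pics/scene0.png')
c=lambda im,x,y,w,h,k:cv2.resize(im[y:y+h,x:x+w],None,fx=k,fy=k,interpolation=cv2.INTER_CUBIC)
a=c(t,355,125,100,75*2-10,4); 
b=c(s,195,145,100,110,4)
H=560
o=np.zeros((H,800,3),np.uint8); o[:a.shape[0],:400]=a;o[:b.shape[0],400:]=b
d=c(t,240,165,40,65,2) ; o[440:440+130-10,400:480]=d[:120]
cv2.imwrite('pics/crop1.png',o)
E
```

```text
(no output)
```

View pics/crop1.png

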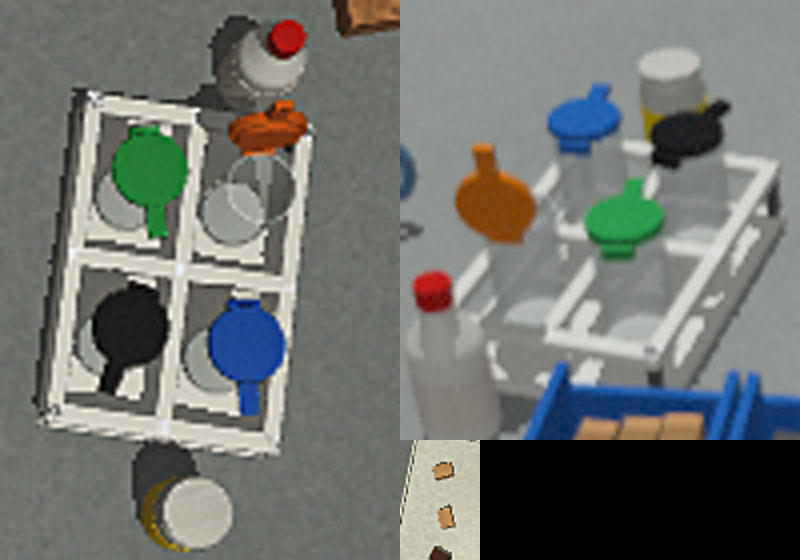

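```bash
cat > fit.py <<'E'
import cv2,numpy as np
from scipy.optimize import minimize
from scipy.spatial.transform import Rotation as R
from plant import camera_model
M={n:camera_model(n) for n in('top','scene')}
def proj(n,P):
    m=M[n];W=m['world_to_cam'];c=P@W[:3,:3].T+W[:3,3];u=c@m['K'].T;return u[:,:2]/u[:,2:]
a=np.linspace(0,2*np.pi,48,endpoint=False)
def box(x0,x1,y0,y1,z0,z1): return np.array([[x,y,z] for x in(x0,x1) for y in(y0,y1) for z in(z0,z1)])/1e3
disc=np.vstack([np.c_[25*np.cos(a),25*np.sin(a),0*a+z] for z in(92,100)])/1e3
CAP=[disc,box(-45,-20,-6,6,93,99),box(20,31,-9,9,90,99)]
SAMP=[box(-13,13,-9,9,0,18)]
def cap(p):  # x,y,z,yaw,angle
    h=np.array([.027,0,.092]);Q=R.from_euler('y',p[4]);Z=R.from_euler('z',p[3])
    return [Z.apply(Q.apply(q-h)+h)+p[:3] for q in CAP]
def samp(p): return [R.from_euler('z',p[3]).apply(q)+p[:3] for q in SAMP]
K=4
def render(n,parts,roi):
    x,y,w,h=roi;im=np.zeros((h*K,w*K),np.uint8)
    for q in parts:
        u=(proj(n,q)-[x,y]+.5)*K-.5
        cv2.fillConvexPoly(im,cv2.convexHull(np.round(u*16).astype(np.int32)),255,shift=4)
    return cv2.resize(im,(w,h),interpolation=cv2.INTER_AREA)/255.
def fit(masks,model,p0,free,step):
    p0=np.array(p0,float);free=list(free)
    def c(v):
        p=p0.copy();p[free]+=v*np.array(step)[free]
        return sum(np.abs(render(n,model(p),roi)-m).sum()/m.sum() for n,(m,roi) in masks.items())
    best=None;v=np.zeros(len(free))
    for k in range(4):
        S=np.vstack([v]+[v+(1 if k%2 else -1)*e for e in np.eye(len(free))])
        b=minimize(c,v,method='Nelder-Mead',options=dict(initial_simplex=S,maxiter=400,xatol=.01,fatol=1e-4));v=b.x
    p=p0.copy();p[free]+=v*np.array(step)[free];return p,b.fun
def mask(im,f,roi):
    x,y,w,h=roi;c=im[y:y+h,x:x+w];return f(cv2.cvtColor(c,cv2.COLOR_BGR2HSV).astype(int)).astype(float)
blue=lambda h:(abs(h[...,0]-110)<12)&(h[...,1]>150)
orange=lambda h:(h[...,0]>3)&(h[...,0]<17)&(h[...,1]>150)
green=lambda h:(abs(h[...,0]-66)<15)&(h[...,1]>130)
black=lambda h:(h[...,2]<50)
E
cat > m1.py <<'E'
from fit import *
t=cv2.imread('pics/top0.png');s=cv2.imread('pics/scene0.png')
def back(n,u,v,z):
    m=M[n];W=m['world_to_cam'];Rm=W[:3,:3];C=-Rm.T@W[:3,3];d=Rm.T@np.linalg.inv(m['K'])@[u,v,1];return C+d*(z-C[2])/d[2]
for nm,f,rt,rs,uv in[('blue',blue,(395,190,45,50),(220,160,40,30),(416,210)),('green',green,(375,145,35,45),(232,180,40,35),(392,168)),('orange',orange,(405,140,40,30),(200,170,40,40),(423,172))]:
    g=back('top',*uv,.1);ms={'top':(mask(t,f,rt),rt),'scene':(mask(s,f,rs),rs)}
    print(nm,[m[0].sum() for m in ms.values()])
    st=[.01,.01,.005,.15,.2]
    fr=(0,1,2,3) if nm!='orange' else (0,1,3,4)
    p0=[g[0],g[1],.008,-.1,1.7 if nm=='orange' else 0]
    print(np.round(fit(ms,cap,p0,fr,st),4) if 0 else fit(ms,cap,p0,fr,st))
dark=lambda h:(h[...,2]<95)&(h[...,1]>60)
rt=(248,212,25,22);rs=(380,195,24,20)
ms={'top':(mask(t,dark,rt),rt),'scene':(mask(s,dark,rs),rs)}
print([m[0].sum() for m in ms.values()]);g=back('top',260,223,.02);
for y in(0,.8,-.8,1.57):print(fit(ms,samp,[g[0],g[1],.004,y],(0,1,2,3),[.006,.006,.004,.3]))
E
python3 m1.py
```

```text
blue [np.float64(342.0), np.float64(178.0)]
(array([ 0.50594299, -0.23288177,  0.00437352, -0.00064527,  0.        ]), np.float64(0.36152152430720624))
green [np.float64(319.0), np.float64(233.0)]
(array([ 0.62205419, -0.17507907,  0.00458139,  0.09395051,  0.        ]), np.float64(0.33765936797041796))
orange [np.float64(184.0), np.float64(286.0)]
(array([ 0.60755042, -0.24750061,  0.008     , -0.02467744,  1.68749791]), np.float64(0.30500986651881795))
[np.float64(64.0), np.float64(51.0)]
(array([4.87617389e-01, 1.81766381e-01, 5.11637175e-04, 1.07909989e+00]), np.float64(1.100677623990773))
(array([0.48750478, 0.18185539, 0.00118877, 1.07982759]), np.float64(1.0873173779315648))
(array([ 0.48737434,  0.18158736,  0.00289034, -2.06161545]), np.float64(1.1019079200307575))
(array([0.48708255, 0.18162283, 0.00322442, 1.12772795]), np.float64(1.1117550941945404))
```

```bash
python3 - <<'E'
from fit import *
t=cv2.imread('pics/top0.png');s=cv2.imread('pics/scene0.png')
o=np.zeros((600,800,3),np.uint8)
def tile(im,n,roi,parts,X,Y):
    x,y,w,h=roi;k=min(400//w,300//h);c=cv2.resize(im[y:y+h,x:x+w],None,fx=k,fy=k,interpolation=cv2.INTER_NEAREST)
    for q in parts:
        u=(proj(n,q)-[x,y]+.5)*k;cv2.polylines(c,[cv2.convexHull(u.astype(np.int32))],True,(0,255,255),1)
    o[Y:Y+c.shape[0],X:X+c.shape[1]]=c
b=cap([.5059,-.2329,.0044,-.0006,0]);og=cap([.6076,-.2475,.008,-.025,1.687]);sm=samp([.4875,.1819,.0035,1.08])
tile(t,'top',(395,190,45,50),b,0,0);tile(s,'scene',(220,160,40,30),b,400,0)
tile(t,'top',(248,212,25,22),sm,0,300);tile(s,'scene',(380,195,24,20),sm,400,300)
cv2.imwrite('pics/ov.png',o)
E
```

```text
(no output)
```

View pics/ov.png

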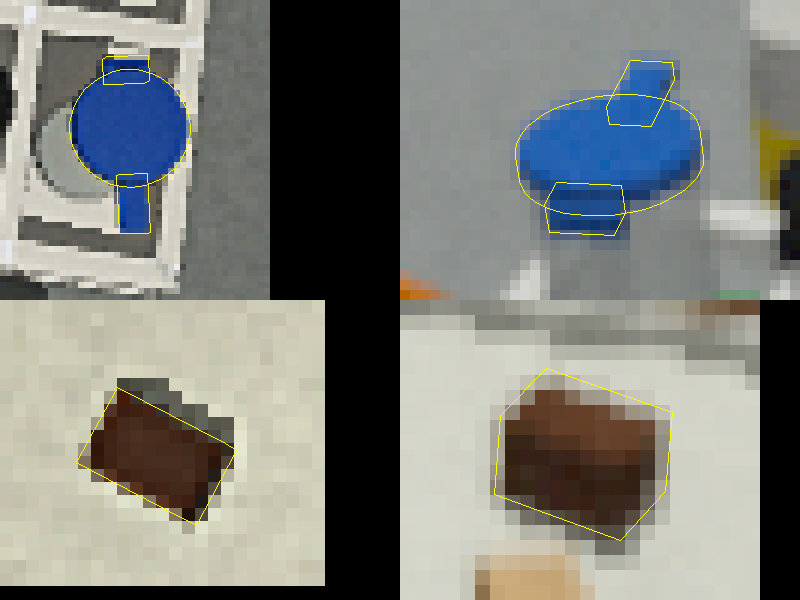

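The overlay matches the blue cap well (disc centre top view ≈(416,211)). The sample mask takes in shadow, so I'll refit it on brown only, with heights fixed for the caps.

```bash
cat > m2.py <<'E'
from fit import *
t=cv2.imread('pics/top0.png');s=cv2.imread('pics/scene0.png')
st=[.01,.01,.005,.15,.2]
for nm,f,rt,rs,p0 in[('blue',blue,(395,190,45,50),(220,160,40,30),[.506,-.233,.008,0,0]),('green',green,(375,145,35,45),(232,180,40,35),[.622,-.175,.008,.09,0]),('orange',orange,(405,140,40,30),(200,170,40,40),[.6076,-.2475,.008,0,1.69])]:
    ms={'top':(mask(t,f,rt),rt),'scene':(mask(s,f,rs),rs)};fr=(0,1,3) if nm!='orange' else (0,1,3,4)
    print(nm,fit(ms,cap,p0,fr,st),'top only',fit({'top':ms['top']},cap,p0,fr,st))
brown=lambda h:(h[...,2]<110)&(h[...,1]>105)
rt=(248,212,25,22);rs=(380,195,24,20)
ms={'top':(mask(t,brown,rt),rt),'scene':(mask(s,brown,rs),rs)};print([m[0].sum() for m in ms.values()])
for fr in((0,1,2,3),(0,1,3)):print(fit(ms,samp,[.4885,.1815,.004,1.0],fr,[.006,.006,.004,.3]))
print(fit({'top':ms['top']},samp,[.4885,.1815,.004,1.0],(0,1,3),[.006,.006,.004,.3]))
E
python3 m2.py
cat > go.py <<'E'
import sys
from plant import status
from scipy.spatial.transform import Rotation as R
import numpy as np
s=status.read_state();Q=R.from_rotvec(s['orientation']).as_matrix()
print('t',round(s['time_s'],2),'pos',np.round(s['position'],4),'y-yaw',round(np.degrees(np.arctan2(Q[1,1],Q[0,1])),1),'z',np.round(Q[:,2],3),'F',np.round(s['ft_force'],1),'w',round(s['gripper_width'],4),'gf',round(s['gripper_force'],1))
a=[float(v) for v in sys.argv[1:]]
for i in range(0,len(a),3): print('shift',np.round(Q.T@(np.array(a[i:i+3])-s['position']),4))
E
python3 go.py .44 -.233 .2 .4415 -.233 .105
```

```text
blue (array([ 0.50646319, -0.23205151,  0.008     ,  0.00529929,  0.        ]), np.float64(0.41380730227566415)) top only (array([ 0.50583789, -0.23206595,  0.008     ,  0.00187112,  0.        ]), np.float64(0.11281963077628712))
green (array([ 0.62291463, -0.17506215,  0.008     ,  0.08554093,  0.        ]), np.float64(0.3900596120429148)) top only (array([ 0.6220168 , -0.17465621,  0.008     ,  0.09172909,  0.        ]), np.float64(0.1411764705882353))
orange (array([ 0.60762797, -0.24777473,  0.008     , -0.01529114,  1.68716287]), np.float64(0.3034313725490196)) top only (array([ 0.60756098, -0.24851168,  0.008     ,  0.01225438,  1.6823476 ]), np.float64(0.09277493606138107))
[np.float64(58.0), np.float64(67.0)]
(array([0.48802606, 0.18252579, 0.00154218, 1.08203244]), np.float64(0.7784838485059489))
(array([0.48767489, 0.18181267, 0.004     , 1.08924186]), np.float64(0.79258272531864))
(array([0.48791112, 0.18276462, 0.004     , 1.07053062]), np.float64(0.23732251521298176))
t 0.1 pos [0.2764 0.5877 0.2155] y-yaw 64.8 z [-0.001 -0.001 -1.   ] F [-1.1 -0.4 -0.2] w 0.094 gf 0.0
shift [-0.4974 -0.673   0.0165]
shift [-0.4988 -0.6722  0.1115]
```

```bash
python3 -m jog '[[0.15,-0.021,-0.0264,0,0],[0.15,-0.042,-0.0528,0,0],[0.15,-0.063,-0.0792,0,0],[0.15,-0.084,-0.1056,0,0],[0.15,-0.1046,-0.132,0,0]]' 8
python3 -m jog '[[0.15,-0.021,-0.0264,0,0],[0.15,-0.042,-0.0528,0,0],[0.15,-0.063,-0.0792,0,0],[0.15,-0.084,-0.1056,0,0],[0.15,-0.1046,-0.132,0,0]]' 8
python3 -m jog '[[0.15,-0.021,-0.0264,0,0],[0.15,-0.042,-0.0528,0,0],[0.15,-0.063,-0.0792,0,0],[0.15,-0.084,-0.1056,0,0],[0.15,-0.1046,-0.132,0,0]]' 8
python3 -m jog '[[0.15,-0.021,-0.0264,0,0],[0.15,-0.042,-0.0528,0,0],[0.15,-0.063,-0.0792,0,0],[0.15,-0.084,-0.1056,0,0],[0.15,-0.1046,-0.132,0,0]]' 8
python3 -m jog '[[0.15,-0.021,-0.0264,0,0],[0.15,-0.042,-0.0528,0,0],[0.15,-0.063,-0.0792,0,0],[0.15,-0.084,-0.1056,0,0],[0.15,-0.1046,-0.132,0,0]]' 8
python3 -m jog '[[0.15,0,0,0,-0.11],[0.15,0,0,0,-0.22],[0.15,0,0,0,-0.33],[0.15,0,0,0,-0.44],[0.15,0,0,0,-0.44]]' 8
python3 go.py .469 -.232 .108
```

```text
time_s: 0.52
position: [0.315, 0.4225, 0.2159]
orientation: [-0.684, -3.066, 0.001]
ft_force: [1.1, -0.2, 0.4]
gripper_width: 0.064
gripper_force: 0.0
time_s: 0.93
position: [0.3534, 0.2586, 0.2161]
orientation: [-0.685, -3.066, 0.0]
ft_force: [0.8, 0.5, 0.2]
gripper_width: 0.04
gripper_force: 0.0
time_s: 1.35
position: [0.3919, 0.0947, 0.2163]
orientation: [0.685, 3.066, 0.0]
ft_force: [0.0, -0.1, 0.4]
gripper_width: 0.0403
gripper_force: 0.0
time_s: 1.77
position: [0.4304, -0.0694, 0.2162]
orientation: [-0.686, -3.066, -0.0]
ft_force: [1.0, -0.3, 0.2]
gripper_width: 0.0403
gripper_force: 0.0
time_s: 2.18
position: [0.4688, -0.2333, 0.216]
orientation: [-0.686, -3.065, -0.001]
ft_force: [0.0, -0.4, -0.8]
gripper_width: 0.0397
gripper_force: 0.0
time_s: 2.6
position: [0.4687, -0.2316, 0.2159]
orientation: [0.003, -3.141, -0.001]
ft_force: [0.2, -0.2, 0.3]
gripper_width: 0.0403
gripper_force: 0.0
t 2.6 pos [ 0.4687 -0.2316  0.2159] y-yaw 90.1 z [-0.001  0.001 -1.   ] F [ 0.2 -0.2  0.3] w 0.0403 gf 0.0
shift [-0.0004 -0.0004  0.1079]
```

Excellent tracking. Tool x = −world x, tool y = world y. Next I descend and grip the tab.

```bash
python3 -m jog '[[0.15,0,0,0.03,0],[0.15,0,0,0.06,0],[0.15,0,0,0.09,0],[0.15,0,0,0.108,0],[0.15,0,0,0.108,0]]' 8
python3 -m jog '[[1,0,0,0,0],[1,0,0,0,0],[1,0,0,0,0],[1,0,0,0,0],[1,0,0,0,0]]' 8
python3 go.py | tail -1
python3 - <<'E'
import numpy as np
for L in(64,):
  for d in np.linspace(0,1.65,16):
    p=lambda d:np.array([-L*np.cos(d)+4*np.sin(d),L*np.sin(d)+4*np.cos(d)])
    e=p(d)-p(0);print(round(d,2),'toolx',round(-e[0],1),'toolz',round(-e[1],1))
E
```

```text
time_s: 3.02
position: [0.4661, -0.2294, 0.1037]
orientation: [-0.004, -3.134, -0.009]
ft_force: [-0.4, -0.3, -1.6]
gripper_width: 0.0401
gripper_force: 0.0
time_s: 3.43
position: [0.4698, -0.2316, 0.1098]
orientation: [0.001, 3.14, 0.001]
ft_force: [1.3, 3.8, 3.7]
gripper_width: 0.0122
gripper_force: 8.0
t 3.43 pos [ 0.4698 -0.2316  0.1098] y-yaw 90.0 z [ 0.002  0.    -1.   ] F [1.3 3.8 3.7] w 0.0122 gf 8.0
0.0 toolx -0.0 toolz -0.0
0.11 toolx -0.8 toolz -7.0
0.22 toolx -2.4 toolz -13.9
0.33 toolx -4.7 toolz -20.5
0.44 toolx -7.8 toolz -26.9
0.55 toolx -11.5 toolz -32.9
0.66 toolx -15.9 toolz -38.4
0.77 toolx -20.8 toolz -43.4
0.88 toolx -26.3 toolz -47.9
0.99 toolx -32.2 toolz -51.7
1.1 toolx -38.5 toolz -54.9
1.21 toolx -45.1 toolz -57.3
1.32 toolx -52.0 toolz -59.0
1.43 toolx -59.0 toolz -59.9
1.54 toolx -66.0 toolz -60.1
1.65 toolx -73.1 toolz -59.5
```

The tab is gripped (12.2 mm). Next, the opening arc.

```bash
python3 -m jog '[[1,-0.0008,0,-0.007,0],[1,-0.0024,0,-0.0139,0],[1,-0.0047,0,-0.0205,0],[1,-0.0078,0,-0.0269,0],[1,-0.0115,0,-0.0329,0]]' 8
python3 -m jog '[[1,-0.0044,0,-0.0055,0],[1,-0.0093,0,-0.0105,0],[1,-0.0148,0,-0.015,0],[1,-0.0207,0,-0.0188,0],[1,-0.027,0,-0.022,0]]' 8
python3 -m jog '[[1,-0.0066,0,-0.0024,0],[1,-0.0135,0,-0.0041,0],[1,-0.0205,0,-0.005,0],[1,-0.0275,0,-0.0052,0],[1,-0.0346,0,-0.0046,0]]' 8
python3 -m jog '[[0.15,0,0,0,0],[0.15,0,0,0,0],[0.15,0,0,0,0],[0.15,0,0,-0.03,0],[0.15,0,0,-0.06,0]]' 8
python3 go.py .642 -.248 .25 .642 -.248 .168
python3 - <<'E'
from plant import snapshot
import cv2,numpy as np
t=snapshot('top')[:,:,::-1];s=snapshot('scene')[:,:,::-1];cv2.imwrite('pics/top1.png',t);cv2.imwrite('pics/scene1.png',s)
o=np.hstack([cv2.resize(t[125:245,360:460],None,fx=4,fy=4,interpolation=2),cv2.resize(s[130:250,195:295],None,fx=4,fy=4,interpolation=2)]);cv2.imwrite('pics/c2.png',o)
E
```

```text
time_s: 3.85
position: [0.4803, -0.2315, 0.142]
orientation: [0.0, -3.141, -0.001]
ft_force: [-0.9, 1.5, -1.1]
gripper_width: 0.0115
gripper_force: 8.0
time_s: 4.27
position: [0.5082, -0.2318, 0.1642]
orientation: [-0.0, 3.141, -0.0]
ft_force: [-2.9, 2.1, 1.7]
gripper_width: 0.0116
gripper_force: 8.0
time_s: 4.68
position: [0.5436, -0.232, 0.1688]
orientation: [-0.0, 3.14, -0.002]
ft_force: [-1.6, 1.9, 4.3]
gripper_width: 0.0112
gripper_force: 8.0
time_s: 5.1
position: [0.5405, -0.231, 0.2258]
orientation: [-0.0, -3.137, -0.004]
ft_force: [-0.1, -0.1, 0.1]
gripper_width: 0.0394
gripper_force: 0.0
t 5.1 pos [ 0.5405 -0.231   0.2258] y-yaw 90.0 z [-0.005  0.003 -1.   ] F [-0.1 -0.1  0.1] w 0.0394 gf 0.0
shift [-0.1014 -0.0169 -0.0247]
shift [-0.1018 -0.0171  0.0573]
```

View pics/c2.png

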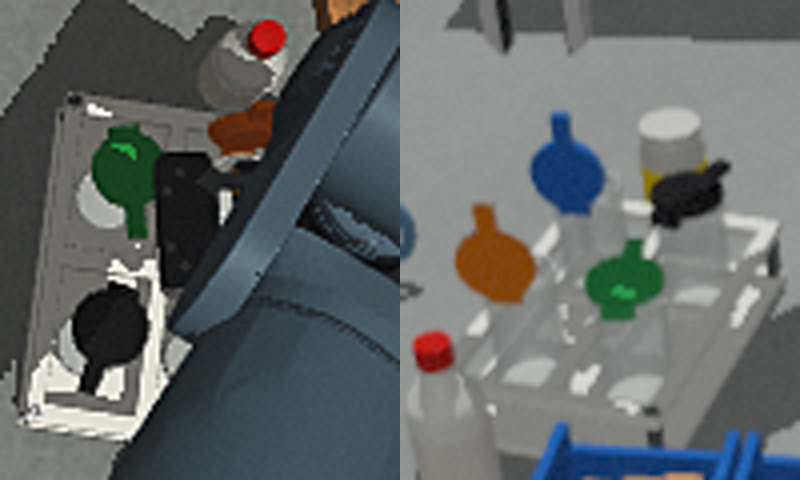

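The blue cap is upright (scene crop around (567,175)), and green and black are still shut. Next, the orange tab.

```bash
python3 -m jog '[[0.15,-0.027,-0.004,-0.01,0],[0.15,-0.054,-0.008,-0.01,0],[0.15,-0.081,-0.013,-0.01,0],[0.15,-0.1055,-0.017,-0.01,0],[0.15,-0.1055,-0.017,-0.01,0]]' 8
python3 -m jog '[[0.15,0,0,0.02,0],[0.15,0,0,0.04,0],[0.15,0,0,0.06,0],[0.15,0,0,0.066,0],[0.15,0,0,0.066,0]]' 8
python3 go.py .646 -.248 .167
```

```text
time_s: 5.62
position: [0.6498, -0.2492, 0.236]
orientation: [0.001, -3.142, -0.0]
ft_force: [0.6, 0.1, -0.5]
gripper_width: 0.0399
gripper_force: 0.0
time_s: 6.03
position: [0.6457, -0.248, 0.1688]
orientation: [-0.0, -3.137, -0.004]
ft_force: [-0.4, -0.3, 0.4]
gripper_width: 0.0402
gripper_force: 0.0
t 6.03 pos [ 0.6457 -0.248   0.1688] y-yaw 90.0 z [-0.005  0.002 -1.   ] F [-0.4 -0.3  0.4] w 0.0402 gf 0.0
shift [-0.0003 -0.      0.0018]
```

```bash
python3 - <<'E'
import numpy as np
L=64;p=lambda d:np.array([-L*np.cos(d)+4*np.sin(d),L*np.sin(d)+4*np.cos(d)])
for d in np.linspace(1.687,0,16)[[0,1,2,3,4,5]+list(range(6,16))]:
    e=p(d)-p(1.687);print(round(d,2),'toolx',round(-e[0],1),'toolz',round(-e[1],1))
E
```

```text
1.69 toolx -0.0 toolz -0.0
1.57 toolx 7.2 toolz -0.9
1.46 toolx 14.4 toolz -1.0
1.35 toolx 21.5 toolz -0.2
1.24 toolx 28.6 toolz 1.3
1.12 toolx 35.4 toolz 3.6
1.01 toolx 41.9 toolz 6.7
0.9 toolx 48.1 toolz 10.5
0.79 toolx 53.7 toolz 14.9
0.67 toolx 58.9 toolz 20.0
0.56 toolx 63.4 toolz 25.6
0.45 toolx 67.3 toolz 31.7
0.34 toolx 70.5 toolz 38.1
0.22 toolx 72.9 toolz 44.9
0.11 toolx 74.5 toolz 51.9
0.0 toolx 75.4 toolz 59.1
```

```bash
python3 -m jog '[[1,0,0,0,0],[1,0,0,0,0],[1,0,0,0,0],[1,0,0,0,0],[1,0,0,0,0]]' 10
python3 -m jog '[[1,0.0072,0,-0.0009,0],[1,0.0144,0,-0.001,0],[1,0.0215,0,-0.0002,0],[1,0.0286,0,0.0013,0],[1,0.0354,0,0.0036,0]]' 10
python3 -m jog '[[1,0.0065,0,0.0031,0],[1,0.0127,0,0.0069,0],[1,0.0183,0,0.0113,0],[1,0.0235,0,0.0164,0],[1,0.028,0,0.022,0]]' 10
python3 -m jog '[[1,0.0039,0,0.0061,0],[1,0.0071,0,0.0125,0],[1,0.0095,0,0.0193,0],[1,0.0111,0,0.0263,0],[1,0.012,0,0.0355,0]]' 10
python3 -m jog '[[1,0,0,0,0],[0.15,0,0,0,0],[0.15,0,0,0,0],[0.15,0,0,0,0],[0.15,0,0,-0.03,0]]' 10
python3 go.py .60 -.248 .15
```

```text
time_s: 6.45
position: [0.6482, -0.2477, 0.1734]
orientation: [-0.0, 3.14, 0.003]
ft_force: [0.4, 5.0, 4.0]
gripper_width: 0.0115
gripper_force: 10.0
time_s: 6.87
position: [0.6114, -0.2485, 0.1685]
orientation: [-0.0, 3.141, -0.0]
ft_force: [0.9, 3.5, 1.1]
gripper_width: 0.0118
gripper_force: 10.0
time_s: 7.28
position: [0.5832, -0.2492, 0.1459]
orientation: [0.0, -3.141, 0.001]
ft_force: [-1.1, 0.8, 2.3]
gripper_width: 0.0118
gripper_force: 10.0
time_s: 7.7
position: [0.5717, -0.2493, 0.1102]
orientation: [0.0, -3.141, 0.002]
ft_force: [-3.0, -3.1, 2.8]
gripper_width: 0.0122
gripper_force: 10.0
time_s: 8.12
position: [0.5691, -0.246, 0.135]
orientation: [0.0, -3.132, -0.011]
ft_force: [-0.4, -0.2, -1.5]
gripper_width: 0.0349
gripper_force: 0.0
t 8.12 pos [ 0.5691 -0.246   0.135 ] y-yaw 90.0 z [-0.009  0.007 -1.   ] F [-0.4 -0.2 -1.5] w 0.0349 gf 0.0
shift [-0.0308 -0.0019 -0.0153]
```

```bash
python3 -m jog '[[1,0,0,-0.02,0],[1,-0.011,-0.002,-0.02,0],[1,-0.022,-0.002,-0.02,0],[1,-0.022,-0.002,-0.02,0],[1,-0.022,-0.002,-0.02,0]]' 10
python3 -m jog '[[1,0,0,0.015,0],[1,0,0,0.028,0],[1,0,0,0.034,0],[1,0,0,0.037,0],[1,0,0,0.038,0]]' 10
python3 go.py .59 -.248 .119
```

```text
time_s: 8.53
position: [0.5944, -0.2502, 0.1608]
orientation: [-0.001, 3.142, 0.001]
ft_force: [0.2, 0.5, -0.4]
gripper_width: 0.0085
gripper_force: 0.0
time_s: 8.95
position: [0.5934, -0.2503, 0.1217]
orientation: [0.0, -3.14, -0.002]
ft_force: [-0.5, -1.2, 0.5]
gripper_width: 0.0008
gripper_force: 0.0
t 8.95 pos [ 0.5934 -0.2503  0.1217] y-yaw 90.0 z [-0.002  0.001 -1.   ] F [-0.5 -1.2  0.5] w 0.0008 gf 0.0
shift [0.0034 0.0023 0.0027]
```

```bash
python3 -m jog '[[1,0,0,0.001,0],[1,0,0,0.002,0],[1,0,0,0.003,0],[1,0,0,0.004,0],[1,0,0,0.004,0]]' 10
python3 go.py
```

```text
time_s: 9.37
position: [0.5943, -0.2509, 0.1192]
orientation: [-0.0, 3.141, -0.001]
ft_force: [-0.6, 0.2, 1.5]
gripper_width: 0.0007
gripper_force: 0.5
t 9.37 pos [ 0.5943 -0.2509  0.1192] y-yaw 90.0 z [ 0.    -0.001 -1.   ] F [-0.6  0.2  1.5] w 0.0007 gf 0.5
```

```bash
python3 -m jog '[[1,0,0,0.001,0],[1,0,0,0.002,0],[1,0,0,0.003,0],[1,0,0,0.003,0],[1,0,0,0.003,0]]' 10
python3 go.py
```

```text
time_s: 9.78
position: [0.5944, -0.251, 0.1187]
orientation: [0.001, -3.141, 0.001]
ft_force: [-7.0, 2.6, 14.2]
gripper_width: 0.001
gripper_force: 6.6
t 9.78 pos [ 0.5944 -0.251   0.1187] y-yaw 90.0 z [-0.    -0.001 -1.   ] F [-7.   2.6 14.2] w 0.001 gf 6.6
```

Hard stop at cap-top height with 14 N, so orange is shut. Now to the sample.

```bash
python3 -m jog '[[0.9,0,0,-0.03,0],[0.5,0,0,-0.06,0],[0.06,0,0,-0.09,0],[0.06,0,0,-0.11,0],[0.06,0,0,-0.11,0]]' 10
python3 -m jog '[[0.06,0.007,0.029,0,0],[0.06,0.014,0.058,0,0],[0.06,0.021,0.087,0,0],[0.06,0.028,0.116,0,0],[0.06,0.0355,0.1445,0,0]]' 10
python3 -m jog '[[0.06,0.007,0.029,0,0],[0.06,0.014,0.058,0,0],[0.06,0.021,0.087,0,0],[0.06,0.028,0.116,0,0],[0.06,0.0355,0.1445,0,0]]' 10
python3 -m jog '[[0.06,0.007,0.029,0,0],[0.06,0.014,0.058,0,0],[0.06,0.021,0.087,0,0],[0.06,0.028,0.116,0,0],[0.06,0.0355,0.1445,0,0]]' 10
python3 -m jog '[[0.06,0,0,0,0.12],[0.06,0,0,0,0.24],[0.06,0,0,0,0.36],[0.06,0,0,0,0.49],[0.06,0,0,0,0.49]]' 10
python3 go.py .488 .1822 .07 .488 .1822 .023
python3 - <<'E'
from plant import snapshot
import cv2,numpy as np
t=snapshot('top')[:,:,::-1];s=snapshot('scene')[:,:,::-1];cv2.imwrite('pics/top2.png',t);cv2.imwrite('pics/scene2.png',s)
o=np.hstack([cv2.resize(t[125:245,360:460],None,fx=4,fy=4,interpolation=2),cv2.resize(s[130:250,195:295],None,fx=4,fy=4,interpolation=2)]);cv2.imwrite('pics/c3.png',o)
E
```

```text
time_s: 10.2
position: [0.5967, -0.2521, 0.232]
orientation: [-0.001, 3.133, -0.009]
ft_force: [-0.2, 0.3, 1.2]
gripper_width: 0.028
gripper_force: 0.0
time_s: 10.62
position: [0.5576, -0.1046, 0.2241]
orientation: [-0.0, -3.14, -0.002]
ft_force: [-0.0, 0.4, -0.4]
gripper_width: 0.0441
gripper_force: 0.0
time_s: 11.03
position: [0.522, 0.0398, 0.2244]
orientation: [0.0, -3.14, -0.001]
ft_force: [1.4, 0.5, 0.5]
gripper_width: 0.0436
gripper_force: 0.0
time_s: 11.45
position: [0.4865, 0.1842, 0.2244]
orientation: [0.0, -3.14, -0.0]
ft_force: [0.4, 1.0, 0.0]
gripper_width: 0.0441
gripper_force: 0.0
time_s: 11.87
position: [0.4869, 0.1829, 0.2244]
orientation: [-0.764, -3.045, 0.001]
ft_force: [0.8, 0.4, 0.1]
gripper_width: 0.044
gripper_force: 0.0
t 11.87 pos [0.4869 0.1829 0.2244] y-yaw 61.8 z [-0.002 -0.    -1.   ] F [0.8 0.4 0.1] w 0.044 gf 0.0
shift [-0.0015 -0.      0.1544]
shift [-0.0016  0.      0.2014]
```

View pics/c3.png

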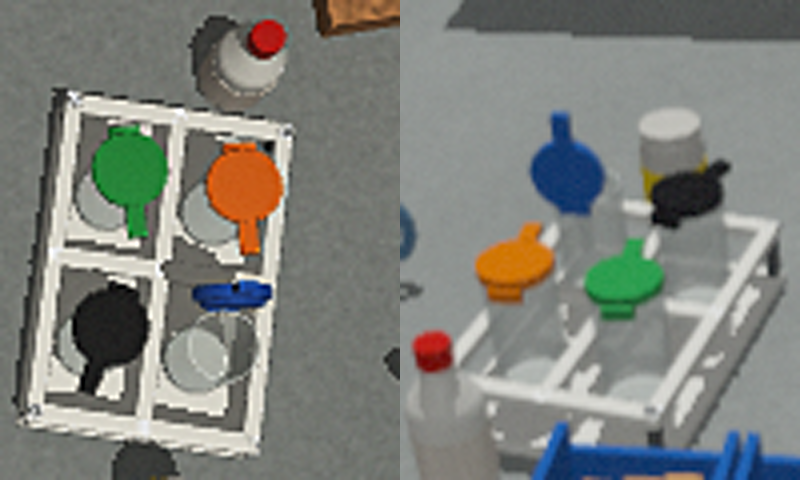

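Orange is shut (245,185), blue is upright (232,295) with a clear mouth. Next, the grasp.

```bash
python3 -m jog '[[0.06,-0.0015,0,0.04,0],[0.06,-0.0015,0,0.08,0],[0.06,-0.0015,0,0.12,0],[0.06,-0.0015,0,0.15,0],[0.06,-0.0015,0,0.165,0]]' 12
python3 -m jog '[[0.06,0,0,0.015,0],[0.06,0,0,0.028,0],[0.06,0,0,0.035,0],[0.06,0,0,0.0365,0],[0.06,0,0,0.0365,0]]' 12
python3 -m jog '[[1,0,0,0,0],[1,0,0,0,0],[1,0,0,0,0],[1,0,0,0,0],[1,0,0,0,0]]' 12
python3 -m jog '[[1,0,0,-0.03,0],[1,0,0,-0.07,0],[1,0,0,-0.11,0],[1,0,0,-0.15,0],[1,0,0,-0.18,0]]' 12
python3 go.py .506 -.232 .2
```

```text
time_s: 12.38
position: [0.4855, 0.1815, 0.0559]
orientation: [-0.756, -3.042, 0.004]
ft_force: [-0.4, -0.1, -0.7]
gripper_width: 0.0444
gripper_force: 0.0
time_s: 12.8
position: [0.4887, 0.182, 0.0241]
orientation: [-0.76, -3.048, 0.0]
ft_force: [0.2, -0.2, 0.6]
gripper_width: 0.0442
gripper_force: 0.0
time_s: 13.22
position: [0.4896, 0.1822, 0.0252]
orientation: [0.761, 3.047, 0.001]
ft_force: [-0.3, 0.8, 3.5]
gripper_width: 0.0257
gripper_force: 12.0
time_s: 13.63
position: [0.4896, 0.1823, 0.2081]
orientation: [0.761, 3.044, 0.002]
ft_force: [0.4, -0.1, -0.4]
gripper_width: 0.0255
gripper_force: 12.0
t 13.63 pos [0.4896 0.1823 0.2081] y-yaw 61.9 z [ 0.004  0.001 -1.   ] F [ 0.4 -0.1 -0.4] w 0.0255 gf 12.0
shift [-0.2092 -0.3579  0.0079]
```

```bash
python3 -m jog '[[1,0,0,-0.01,-0.12],[1,0,0,-0.02,-0.24],[1,0,0,-0.02,-0.36],[1,0,0,-0.02,-0.49],[1,0,0,-0.02,-0.49]]' 12
python3 -m jog '[[1,-0.001,-0.028,0,0],[1,-0.002,-0.056,0,0],[1,-0.003,-0.084,0,0],[1,-0.004,-0.111,0,0],[1,-0.005,-0.138,0,0]]' 12
python3 -m jog '[[1,-0.001,-0.028,0,0],[1,-0.002,-0.056,0,0],[1,-0.003,-0.084,0,0],[1,-0.004,-0.111,0,0],[1,-0.005,-0.138,0,0]]' 12
python3 -m jog '[[1,-0.001,-0.028,0,0],[1,-0.002,-0.056,0,0],[1,-0.003,-0.084,0,0],[1,-0.004,-0.111,0,0],[1,-0.005,-0.138,0,0]]' 12
python3 -m jog '[[1,0,0,0,0],[1,0,0,0,0],[1,0,0,0,0],[1,0,0,0,0],[1,0,0,0,0]]' 12
python3 go.py .505 -.232 .116
```

```text
time_s: 14.05
position: [0.4889, 0.1821, 0.2246]
orientation: [-0.004, 3.141, 0.0]
ft_force: [0.8, 1.1, 0.1]
gripper_width: 0.0258
gripper_force: 12.0
time_s: 14.47
position: [0.4936, 0.0429, 0.2242]
orientation: [-0.004, -3.141, -0.0]
ft_force: [-0.2, -0.2, 0.2]
gripper_width: 0.0257
gripper_force: 12.0
time_s: 14.88
position: [0.4986, -0.0952, 0.2241]
orientation: [-0.005, -3.141, -0.0]
ft_force: [0.0, -0.6, 0.0]
gripper_width: 0.0258
gripper_force: 12.0
time_s: 15.3
position: [0.5037, -0.2332, 0.2241]
orientation: [-0.005, -3.141, -0.001]
ft_force: [0.5, -0.3, -0.2]
gripper_width: 0.0255
gripper_force: 12.0
time_s: 15.72
position: [0.5041, -0.2308, 0.2243]
orientation: [0.002, -3.142, -0.0]
ft_force: [-0.7, 0.6, -0.2]
gripper_width: 0.0257
gripper_force: 12.0
t 15.72 pos [ 0.5041 -0.2308  0.2243] y-yaw 90.1 z [-0.  0. -1.] F [-0.7  0.6 -0.2] w 0.0257 gf 12.0
shift [-0.0009 -0.0012  0.1083]
```

```bash
python3 -m jog '[[1,-0.001,-0.001,0.035,0],[1,-0.001,-0.001,0.07,0],[1,-0.001,-0.001,0.095,0],[1,-0.001,-0.001,0.108,0],[1,-0.001,-0.001,0.109,0]]' 12
python3 -m jog '[[1,0,0,0,0],[1,0,0,0,0],[1,0,0,0,0],[0.15,0,0,0,0],[0.15,0,0,0,0]]' 12
python3 -m jog '[[0.15,0,0,0,0],[0.15,0,0,0,0],[0.15,0,0,-0.03,0],[0.15,0,0,-0.07,0],[0.15,0,0,-0.11,0]]' 12
python3 -m jog '[[0.15,0.03,0,0,0],[0.15,0.06,0,0,0],[0.15,0.09,0,0,0],[0.15,0.12,0,0,0],[0.15,0.12,0,0,0]]' 12
python3 go.py .542 -.232 .168
python3 - <<'E'
from plant import snapshot
import cv2,numpy as np
t=snapshot('top')[:,:,::-1];s=snapshot('scene')[:,:,::-1]
o=np.hstack([cv2.resize(t[125:245,360:460],None,fx=4,fy=4,interpolation=2),cv2.resize(s[145:205,215:265],None,fx=8,fy=8,interpolation=2)]);cv2.imwrite('pics/c4.png',o)
E
```

```text
time_s: 16.13
position: [0.5033, -0.231, 0.1123]
orientation: [0.001, -3.137, -0.006]
ft_force: [0.4, 0.0, -0.2]
gripper_width: 0.0261
gripper_force: 12.0
time_s: 16.55
position: [0.5057, -0.2334, 0.1167]
orientation: [-0.0, 3.14, -0.002]
ft_force: [1.3, -0.8, -0.1]
gripper_width: 0.0357
gripper_force: 0.0
time_s: 16.97
position: [0.5041, -0.2323, 0.2255]
orientation: [0.0, -3.139, -0.003]
ft_force: [0.4, -0.1, -0.3]
gripper_width: 0.04
gripper_force: 0.0
time_s: 17.38
position: [0.3818, -0.2324, 0.2249]
orientation: [-0.003, -3.14, -0.0]
ft_force: [0.0, 0.1, -0.4]
gripper_width: 0.0401
gripper_force: 0.0
t 17.38 pos [ 0.3818 -0.2324  0.2249] y-yaw 89.9 z [-0.001  0.    -1.   ] F [ 0.   0.1 -0.4] w 0.0401 gf 0.0
shift [-0.1602  0.0007  0.0567]
```

View pics/c4.png

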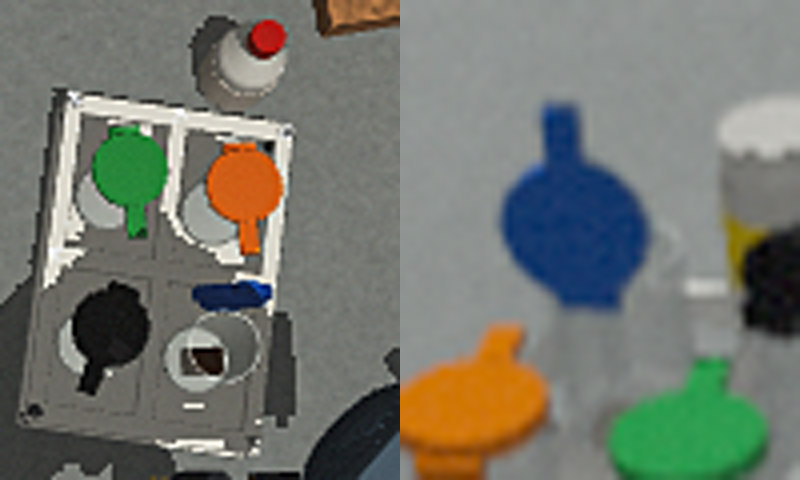

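The sample lies on the floor of the blue tube (crop (205,360)). Now I close the blue cap the same way.

```bash
python3 -m jog '[[0.15,-0.04,0,0,0],[0.15,-0.08,0,0,0],[0.15,-0.12,0,0,0],[0.15,-0.161,0,0,0],[0.15,-0.161,0,0,0]]' 10
python3 -m jog '[[0.15,0,0,0.02,0],[0.15,0,0,0.04,0],[0.15,0,0,0.052,0],[0.15,0,0,0.057,0],[0.15,0,0,0.057,0]]' 10
python3 -m jog '[[1,0,0,0,0],[1,0,0,0,0],[1,0,0,0,0],[1,0,0,0,0],[1,0,0,0,0]]' 10
python3 go.py
```

```text
time_s: 17.9
position: [0.5516, -0.2322, 0.2228]
orientation: [0.006, -3.141, -0.003]
ft_force: [-1.1, 0.2, 0.2]
gripper_width: 0.0401
gripper_force: 0.0
time_s: 18.32
position: [0.5455, -0.2324, 0.1669]
orientation: [0.001, -3.139, -0.002]
ft_force: [0.4, -0.7, 0.1]
gripper_width: 0.0405
gripper_force: 0.0
time_s: 18.73
position: [0.5463, -0.233, 0.1691]
orientation: [-0.0, 3.14, -0.001]
ft_force: [1.7, 3.2, 0.8]
gripper_width: 0.0098
gripper_force: 1.6
t 18.73 pos [ 0.5463 -0.233   0.1691] y-yaw 90.0 z [ 0.001 -0.    -1.   ] F [1.7 3.2 0.8] w 0.0098 gf 1.6
```

```bash
python3 -m jog '[[1,0,0,0,0],[1,0,0,0,0],[1,0,0,0,0],[1,0,0,0,0],[1,0,0,0,0]]' 10
```

```text
time_s: 19.15
position: [0.5462, -0.233, 0.1686]
orientation: [-0.0, 3.141, -0.001]
ft_force: [1.0, -1.0, 1.1]
gripper_width: 0.0004
gripper_force: 0.6
```

The grip slipped off the tab. I'll fit the cap angle from the pictures, before and now.

```bash
python3 - <<'E'
from fit import *
from plant import snapshot
s=snapshot('scene')[:,:,::-1];t=snapshot('top')[:,:,::-1]
cv2.imwrite('pics/s5.png',s)
blue2=lambda h:(abs(h[...,0]-110)<13)&(h[...,1]>130)
rs=(222,150,30,40);rt=(400,185,35,25)
a=cv2.imread('pics/scene2.png');b=cv2.imread('pics/top2.png')
p0=[.506,-.232,.008,0,1.6];st=[.01,.01,.005,.15,.2]
print(fit({'top':(mask(b,blue2,rt),rt),'scene':(mask(a,blue2,rs),rs)},cap,p0,(0,1,3,4),st))
print('scene only before',fit({'scene':(mask(a,blue2,rs),rs)},cap,p0,(1,4),st))
print('scene only now',fit({'scene':(mask(s,blue2,rs),rs)},cap,p0,(1,4),st))
o=np.hstack([cv2.resize(x[135:210,205:265],None,fx=6,fy=6,interpolation=2) for x in(a,s)]);cv2.imwrite('pics/c5.png',o)
E
```

```text
(array([ 0.50343361, -0.23177123,  0.008     , -0.01659766,  1.57136046]), np.float64(0.36741142159385626))
scene only before (array([ 0.506     , -0.23079335,  0.008     ,  0.        ,  1.6730341 ]), np.float64(0.17835820895522386))
scene only now (array([ 0.506     , -0.22933343,  0.008     ,  0.        ,  1.77486888]), np.float64(0.31802216538789435))
```

View pics/c5.png

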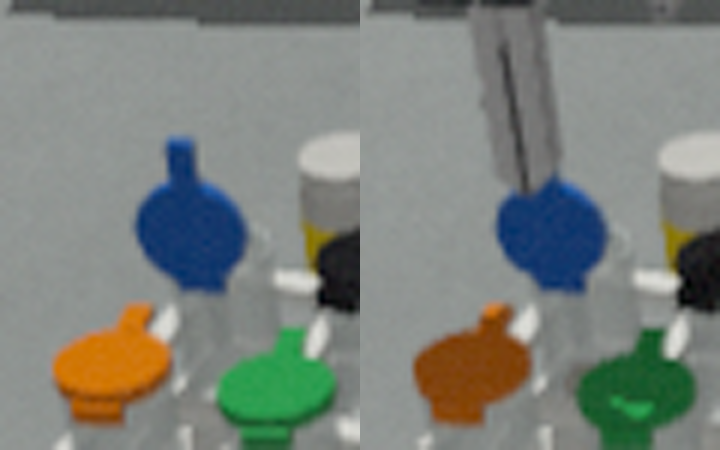

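The closed fingers now stand just behind the tab, on the hinge side, so the cap can simply be pushed over and pressed from there.

```bash
python3 -m jog '[[1,0.006,0,0.001,0],[1,0.0123,0,0.0025,0],[1,0.02,0,0.0045,0],[1,0.0283,0,0.007,0],[1,0.0355,0,0.011,0]]' 10
python3 -m jog '[[1,0.0068,0,0.005,0],[1,0.0125,0,0.011,0],[1,0.0174,0,0.0178,0],[1,0.021,0,0.025,0],[1,0.0228,0,0.0305,0]]' 10
python3 -m jog '[[1,0.001,0,0.002,0],[1,0.002,0,0.004,0],[1,0.002,0,0.006,0],[1,0.002,0,0.0075,0],[1,0.002,0,0.0085,0]]' 10
python3 go.py .487 -.232 .119
```

```text
time_s: 19.67
position: [0.5094, -0.2328, 0.157]
orientation: [-0.0, -3.141, -0.0]
ft_force: [1.3, 0.1, 0.3]
gripper_width: 0.0006
gripper_force: 0.5
time_s: 20.08
position: [0.4867, -0.2328, 0.1257]
orientation: [0.0, -3.14, -0.001]
ft_force: [0.0, 0.3, 0.3]
gripper_width: 0.0004
gripper_force: 0.6
time_s: 20.5
position: [0.4856, -0.233, 0.1189]
orientation: [0.001, -3.14, -0.0]
ft_force: [-4.5, 1.8, 8.4]
gripper_width: 0.0005
gripper_force: 4.7
t 20.5 pos [ 0.4856 -0.233   0.1189] y-yaw 90.0 z [-0.001  0.    -1.   ] F [-4.5  1.8  8.4] w 0.0005 gf 4.7
shift [-0.0014  0.001  -0.0001]
```

Pressed to a hard stop at 8 N. I'll press slightly more, retreat, and check.

```bash
python3 -m jog '[[1,0,0,0.001,0],[1,0,0,0.001,0],[1,0,0,0.001,0],[1,0,0,0.001,0],[1,0,0,0.001,0]]' 10
python3 -m jog '[[1,0,0,-0.03,0],[1,0,0,-0.06,0],[1,0,0,-0.1,0],[1,0.03,0.03,-0.1,0],[1,0.06,0.07,-0.1,0]]' 10
python3 -m jog '[[1,0.015,0.035,0,0],[1,0.03,0.07,0,0],[1,0.03,0.11,0,0],[1,0.03,0.15,0,0],[1,0.03,0.19,0,0]]' 10
python3 -m jog '[[1,0,0.04,0,0],[1,0,0.08,0,0],[1,0,0.12,0,0],[1,0,0.12,0,0],[1,0,0.12,0,0]]' 10
python3 go.py
python3 - <<'E'
from fit import *
from plant import snapshot
t=snapshot('top')[:,:,::-1];s=snapshot('scene')[:,:,::-1]
cv2.imwrite('pics/t6.png',t)
o=np.hstack([cv2.resize(t[125:245,360:460],None,fx=4,fy=4,interpolation=2),cv2.resize(s[130:250,195:295],None,fx=4,fy=4,interpolation=2)]);cv2.imwrite('pics/c6.png',o)
st=[.01,.01,.005,.15,.1]
for nm,f,rs,p in[('blue',blue,(220,160,40,30),[.5065,-.232,.006,.005,0.1]),('orange',orange,(205,175,40,35),[.6076,-.2478,.006,-.015,.1])]:
    print(nm,fit({'scene':(mask(s,f,rs),rs)},cap,p,(0,1,4),st))
E
```

```text
time_s: 20.92
position: [0.4856, -0.233, 0.1187]
orientation: [0.001, -3.14, 0.0]
ft_force: [-6.0, 2.6, 9.1]
gripper_width: 0.0007
gripper_force: 4.9
time_s: 21.33
position: [0.4325, -0.1718, 0.2208]
orientation: [0.003, 3.136, -0.006]
ft_force: [-0.1, 0.3, 0.2]
gripper_width: 0.0002
gripper_force: 0.0
time_s: 21.75
position: [0.4007, 0.0214, 0.2177]
orientation: [0.001, 3.14, -0.001]
ft_force: [1.4, -0.2, -0.1]
gripper_width: 0.0003
gripper_force: 0.0
time_s: 22.17
position: [0.4007, 0.1416, 0.2173]
orientation: [0.009, -3.142, 0.0]
ft_force: [-0.7, 0.3, -0.7]
gripper_width: 0.0002
gripper_force: 0.0
t 22.17 pos [0.4007 0.1416 0.2173] y-yaw 90.3 z [-0. -0. -1.] F [-0.7  0.3 -0.7] w 0.0002 gf 0.0
blue (array([ 0.50567658, -0.23335854,  0.006     ,  0.005     , -0.07470149]), np.float64(0.16575163398692808))
orange (array([ 0.60894092, -0.24951793,  0.006     , -0.015     , -0.05339838]), np.float64(0.6967653303359559))
```

View pics/c6.png

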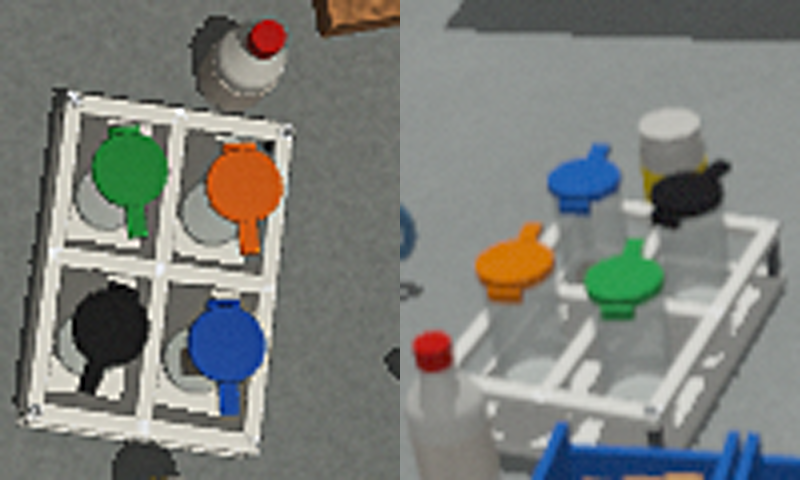

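All four caps are shut, and the sample is visible inside the blue tube (190,362). The arm is clear, so I'm handing in.

```bash
python3 -c "
from plant import r
print(r.close_job())"
```

```text
the job is handed in; nothing more can be done
None
```

The job is handed in: the dark sample is in the blue tube, the blue and orange caps are pressed shut, and green and black stayed shut; one grip slipped off the open blue cap's tab, so I pushed that cap over with closed fingers (the hand-in returned no verdict).

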